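# Load the hand lamp and hold its bayonet cap home

### The arm

A 7-joint arm with a two-finger parallel gripper is mounted at the origin on the work surface. World frame = base frame: x ahead of the robot, y to its left, z up, the work surface at z = 0. Lengths are in m, angles in degrees, forces in N, time in s.
With the tool pointing down it reaches from about 0.425 to 0.825 m from the base axis. Payload 3.6 kg.
Tool frame: the origin (TCP) lies midway between the tips of the shut fingers; the grasp point (between the pads) lies 19 mm behind it; z points along the fingers, y is the line along which they close (so a half turn about z gives the same grasp; the last joint's range is limited). The gripper opens to 93 mm and grips with 3 to 60 N. Pads are 15 mm wide; open, the fingers measure 128 mm over their backs; the gripper's body (75 mm by 188 mm) begins 65 mm behind the grasp point.
Start: joints at [68.153, 35.231, -0.722, 81.555, 0.464, 63.22, -2.315], TCP at [0.226, -0.609, 0.198] pointing down, gripper open.
Joint ranges: [-178.69, 178.69], [-17.37, 117.87], [-77.05, 75.6], [15.02, 138.74], [-78.02, 258.01], [0.78, 113.62], [-162.83, 162.83]. Speed limits (degrees/s): [159.86, 159.86, 180, 180, 180, 180, 180].

### API

Orientations are given as a 3x3 rotation matrix whose columns are the frame's x, y, z axes.
In Python, from bench import telemetry, imaging, hand_in gives the robot as it stands. The module is installed in compiled form; this text tells all that it offers.
- The arm moves only by the tool servo_tool, never from a script. Its argument "plan" is a list of rows, each a list of 3 entries, a list of its own where there are three numbers: the opening, from 0 (shut) to 1 (fully open), then the shift along the world's x, y, z in cm, then the turn, a rotation vector about the world's x, y, z in degrees. In form: [[claw, [x, y, z], [ax, ay, az]], ...]. A call has 1 to 10 rows; each row is the pose to reach, as a shift and turn from the pose commanded when the call began; what a row does not reach only later rows make up. A row lasts 1/10 s, in which the tool goes at most 50 mm and 8.59 degrees, less where a joint would pass 70% of its speed; a pose out of reach is approached as far as the arm can. A call with a gripper value outside its range is refused whole. The fingers move at their own pace and stop on an object; "newtons" is the grip in N (left out, the last holds). Time passes only in rows, so rows that repeat a pose let the fingers close. It gives the time, the measured TCP pose, the force, the opening and the grip force at its end, in the units of the state.
- telemetry.get_obs(): the state, without advancing time (a new reading comes with each control period).
- imaging.snapshot(name): name is "scene" or "top" or "wrist"; returns the picture (384x512x3 uint8, red, green, blue); there is no depth.
- imaging.get_calibration(name): a dict with "intrinsics" (3x3 intrinsics, pixels), "rvec" (rotation vector, rad) and "tvec" (3), from world to camera coordinates, as OpenCV has them; the wrist camera has in their place "T_tool_cam" (4x4, takes a point from camera to tool coordinates, whose origin is the TCP and whose axes are the flange's). Camera axes: x right, y down, z forward; pixel columns grow to the right and rows downward; lengths in m; the calibration is good to about 2 mm. A picture is of the moment at which its call begins: read the wrist's pose just before it. get_calibration takes no time and is no camera call.
- hand_in(): hands the job in; it is judged then, once.
Trained networks look in the newest picture that a camera, given by its name, has taken for a name from the list of things; names that differ only in an ending like _2 or _b are one class to them, and where a whole thing is asked for, a point or a joint stands for the part that bears it (a point fixed in the world has none). Each returns a list of dicts, best first, with "confidence" (0 to 1); they miss things now and then, are a little off and sometimes report something else, mostly with a low value. They report only what shows in the picture. A call takes as long as a camera call.
- imaging.spot_in(camera, query): "xyz" ([x, y, z] in m, in world coordinates, good to about 4 mm: the middle of the surface that is visible of it).
- imaging.pinpoint(camera, query): "xyz" ([x, y, z] in m, in world coordinates, good to about 4 mm: a listed point, or the origin of a listed thing).
The state is a dict: "t": time; "joint_pos": joint angles; "qd": joint speeds; "effort": joint torques, N m; "tool_pos": TCP position; "ee_rot": TCP orientation; "wrist_force": force on the tool from outside, world axes, zero at the start; "moment": the same for the moment, N m; "opening": finger opening in m; "grasp_force": force on a finger pad.
Only numpy, scipy, OpenCV 4.12 (cv2) and the standard library are available. Lean on these libraries where they do the work, as an engineer would, in place of code of your own. Each camera call takes 0.05 s, during which the arm holds its last target. There are 200 camera calls.

### The job

Drop the two smaller battery cells, one at a time and nub end up, into the upright hand lamp, then put the knurled cap over the tube end, turn it until the keyways hidden inside it drop over the lamp's pins, and push it fully home against the battery spring. Do not let go: finish while still gripping the cap and holding it pushed down flush on the lamp's shoulder, so that I can fit the retaining clip. Leave everything else on the desk where it is.

Things in the scene. Friction and masses are not known exactly. Their poses are not given: they have to be found in the camera images.
- lamp: Aluminium hand lamp standing nose down, fixed in a black cradle (110 x 110 x 20 mm). Origin: on its vertical axis at the table surface, z up. Head 90 mm wide, up to 46 mm high, tapering to a 44 mm tube; shoulder 58 mm in diameter, 90 to 104 mm high; above it the tube end, 38 mm outside, up to the mouth at 127 mm.
- lamp_mouth (a point): Centre of the lamp's open mouth, on its axis, 127 mm above the table. The bore is 30 mm wide and goes down to a spring plate 34 mm above the table, so the two stacked cells reach 134 mm, 7 mm above the mouth.
- lamp_seat (a point): Centre of the upper face of the lamp's shoulder, on its axis, 104 mm above the table, z up. The cap's lower edge lies on it when the cap is fully home.
- lamp_pin (a point): Centre of one of three steel pins, 5 mm thick, that stick out 5.5 mm from the tube end, 120 degrees apart; their tops are 114 mm above the table. At a wrong angle the cap's lower edge rests on the pins, 10 mm above lamp_seat; with the keyways over the pins (within about 6 degrees) it goes down those 10 mm, the last 6 mm against the spring.
- spring (a joint): The spring plate at the bottom of the lamp's bore: metres pushed down, 0 = up, 0.012 = bottomed. It resists with 4 N plus 0.5 N per mm, so the cells' weight does not move it. With both cells in and the cap home it reads about 0.006, and it lifts the cap off the shoulder if the cap is let go.
- cap: Knurled aluminium cap, 58 mm in diameter, 32 mm high, about 120 g, standing open side down on the table, closed on top. Origin: centre of its lower edge, z up. Its bore is 42 mm wide and 24 mm deep, with three keyways 120 degrees apart, each 10 mm wide and open below, hidden inside. Where they lie round the cap is not known: find them by turning, at most 120 degrees, either way.
- cell_a: One of two equal upright battery cells, 26 mm in diameter, 50 mm high with its nub (10 mm wide, 2 mm high) on top, about 65 g. Origin: centre of its underside, z up towards the nub.
- cell_b: The other cell, the same as cell_a. Either may go in first.
- big_cell: A bystander, to be left alone: a larger battery cell, 34 mm in diameter and 61 mm high, standing upright, too fat for the lamp. Origin: centre of its underside.
- tape: A bystander, to be left alone: cardboard-coloured tape ring lying flat, 90 mm in diameter, 24 mm high. Origin: centre of its underside.
- ledger: A bystander, to be left alone: thick blue book, 170 x 240 x 26 mm, lying beyond the lamp. Origin: centre of its underside.
- sanitizer: A bystander, to be left alone: bottle, 60 mm in diameter, 160 mm high. Origin: centre of its underside.
- stapler: A bystander, to be left alone: stapler, 130 x 36 x 43 mm. Origin: centre of its underside.
- pen_cup: A bystander, to be left alone: grey cup, 76 mm in diameter, 90 mm high. Origin: centre of its underside.
- swab_box: A bystander, to be left alone: carton, 120 x 70 x 50 mm. Origin: centre of its underside.

How it is judged (in metres and radians):
On the way, in this order (a step that is already met when the one before it is completed fails the run):
1. a first cell stands in the lamp's bore, nub up (((z of cell_a in the frame of lamp between 0.015 and 0.09 m and horizontal distance between cell_a and lamp below 0.005 m and angle between cell_a's own z axis and vertical below 0.15 rad) or (z of cell_b in the frame of lamp between 0.015 and 0.09 m and horizontal distance between cell_b and lamp below 0.005 m and angle between cell_b's own z axis and vertical below 0.15 rad))), for 0.2 s.
2. both cells stand in the lamp's bore, nub up (z of cell_a in the frame of lamp between 0.015 and 0.09 m and horizontal distance between each of cell_a, cell_b and lamp below 0.005 m and angle between each of cell_a, cell_b's own z axis and vertical below 0.15 rad and z of cell_b in the frame of lamp between 0.015 and 0.09 m), for 0.2 s.
3. the cap is over the tube end, its lower edge on the pins or below (z of cap in the frame of lamp_seat below 0.013 m and horizontal distance between cap and lamp_seat below 0.004 m), for 0.1 s.
At the end, for the whole second after the job is handed in: Both cells stand nub up in the bore (within 5 mm of its axis); the cap is upright on the axis (4 mm, 3.4 degrees), at rest, its lower edge within 2 mm of the shoulder and the spring pushed down over 3.5 mm, and the fingers still hold the cap (over 2 N) (all of step 2 and z of cap in the frame of lamp_seat between -0.003 and 0.002 m and horizontal distance between cap and lamp_seat below 0.004 m and angle between cap's own z axis and vertical below 0.06 rad and linear speed of cap below 0.02 m/s and value of joint spring above 0.0035 m and contact force between the fingers and cap above 2 N); the arm keeps its last pose, push and grip.
It fails at once if the big cell is pushed more than 30 mm from its place (distance of big_cell from where it was at the start of the episode above 0.03 m).
It fails at once if another bystander is pushed more than 40 mm from its place (distance of any of tape, ledger, sanitizer, stapler, pen_cup, swab_box from where it was at the start of the episode above 0.04 m).
It also fails if it takes over 72 s, if anything falls off the work surface, if the arm or the gripper's body presses on something with over 40 N, if the wrist force passes 120 N, or if a joint passes its speed limit or range.

## Working session

There is one attempt and no reset: what is moved stays moved. The work goes in short steps, Python scripts to look and compute and a tool call to move; the robot and the scene stay as the last step left them, time stands still between calls to the robot, and variables do not carry over. Pictures are saved under pics/ and viewed, at most 12 in all, crops included, and the job is handed in when it is done.

Besides the shell and the picture viewer there is one more tool, called after "Emit:" as a command line: name --argument value ..., lists and objects as JSON in quotes. servo_tool: Moves the arm, as the interface text tells. Its arguments: {"type":"object","properties":{"plan":{"type":"array"},"newtons":{"type":"number"}},"required":["plan"]}

```bash
mkdir -p pics
cat > h.py <<'E'
from bench import telemetry, imaging, hand_in
import numpy as np, cv2
def save(cam,n):
    im=imaging.snapshot(cam); cv2.imwrite(f'pics/{n}.png',im[:,:,::-1]); return im
def st():
    o=telemetry.get_obs(); print('t',round(o['t'],2),'tcp',np.round(o['tool_pos'],4),'F',np.round(o['wrist_force'],1),'M',np.round(o['moment'],2),'op',round(float(o['opening']),4),'g',np.round(o['grasp_force'],1),'q',np.round(o['joint_pos'],1)); return o
E
python3 - <<'E'
from h import *
o=st(); print(np.round(o['ee_rot'],3))
a=save('scene','s1'); b=save('top','t1'); cv2.imwrite('pics/st1.png',cv2.resize(np.vstack([a,b])[:,:,::-1],(400,600)) )
for c in ['top','scene']:
  for q in ['cell_a','cap','lamp_mouth','lamp_pin','big_cell','sanitizer','pen_cup','ledger','tape','stapler','swab_box']:
    print(c,q,[(np.round(d['xyz'],3).tolist(),round(d['confidence'],2)) for d in imaging.pinpoint(c,q)][:3])
E
```

```text
t 0.0 tcp [ 0.2255 -0.6087  0.1964] F [ 0.3 -0.3 -0.3] M [-0.    0.07 -0.02] op 0.093 g 0.0 q [68.2 35.3 -0.7 81.6  0.5 63.2 -2.3]
[[ 0.938  0.347 -0.001]
 [ 0.347 -0.938  0.002]
 [-0.    -0.003 -1.   ]]
top cell_a [([0.635, 0.255, 0.001], 0.6), ([0.49, 0.053, -0.004], 0.19)]
top cap [([0.428, 0.309, -0.001], 0.81), ([0.771, -0.075, -0.002], 0.29)]
top lamp_mouth [([0.492, 0.053, 0.129], 0.79), ([0.492, 0.055, -0.005], 0.42)]
top lamp_pin [([0.513, 0.043, 0.115], 0.73)]
top big_cell []
top sanitizer [([0.678, 0.416, -0.003], 0.98)]
top pen_cup [([0.624, -0.425, 0.002], 0.89)]
top ledger [([0.771, -0.076, -0.001], 0.61)]
top tape [([0.385, 0.137, -0.002], 0.75)]
top stapler [([0.374, -0.156, -0.004], 0.66), ([0.491, 0.053, 0.099], 0.65), ([0.636, 0.255, 0.002], 0.3)]
top swab_box [([0.494, 0.456, -0.001], 0.81)]
scene cell_a [([0.618, -0.22, 0.001], 0.57), ([0.633, 0.259, 0.004], 0.46)]
scene cap [([0.427, 0.308, -0.002], 0.5)]
scene lamp_mouth []
scene lamp_pin [([0.512, 0.048, 0.111], 0.89)]
scene big_cell [([0.433, -0.307, 0.002], 0.61)]
scene sanitizer [([0.681, 0.413, 0.0], 0.82)]
scene pen_cup [([0.626, -0.426, -0.002], 0.68), ([0.635, 0.26, 0.004], 0.66)]
scene ledger [([0.769, -0.072, -0.002], 0.67), ([0.619, -0.22, 0.004], 0.35)]
scene tape [([0.384, 0.132, -0.002], 0.73)]
scene stapler [([0.372, -0.156, 0.001], 0.64), ([0.677, 0.416, 0.001], 0.48), ([0.624, -0.426, 0.0], 0.35)]
scene swab_box []
```

View pics/t1.png

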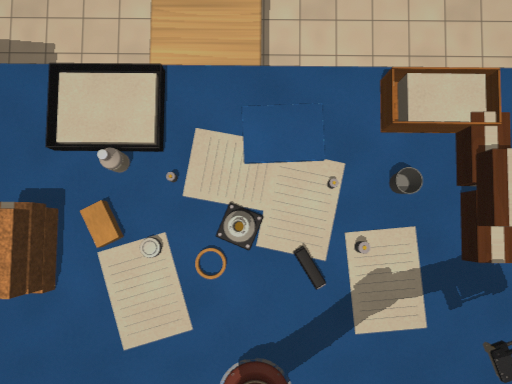

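View pics/s1.png

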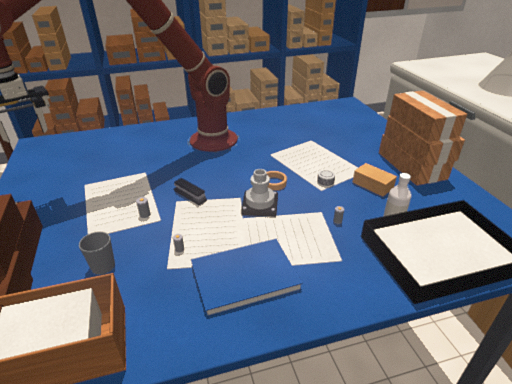

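The top view shows the cells at about (171,176) and (333,183), the big cell at (363,247), the cap at (150,247) and the lamp at (240,226). These agree with the networks' positions. The scene view agrees too, with the path over the desk clear at 0.2 m.

Emit:
servo_tool --plan '[[1,[39.2,38.9,0],[0,0,0]],[1,[39.2,38.9,0],[0,0,0]],[1,[39.2,38.9,0],[0,0,0]],[1,[39.2,38.9,0],[0,0,0]],[1,[39.2,38.9,0],[0,0,0]],[1,[39.2,38.9,0],[0,0,0]],[1,[39.2,38.9,0],[0,0,0]],[1,[39.2,38.9,0],[0,0,0]],[1,[39.2,38.9,0],[0,0,0]],[1,[39.2,38.9,0],[0,0,0]]]' --newtons 20

```text
t: 2.2
tool_pos: [0.5821, -0.2558, 0.1978]
ee_rot: [[0.938, 0.347, 0.0], [0.347, -0.938, -0.0], [0.0, 0.001, -1.0]]
wrist_force: [0.4, -0.7, -0.4]
opening: 0.0928
grasp_force: 0.0
```

Emit:
servo_tool --plan '[[1,[0,0,0],[0,0,0]],[1,[0,0,0],[0,0,0]]]'

```text
t: 2.4
tool_pos: [0.5817, -0.2554, 0.1972]
ee_rot: [[0.936, 0.351, -0.0], [0.351, -0.936, 0.0], [0.0, -0.001, -1.0]]
wrist_force: [-0.2, -0.7, 0.6]
opening: 0.0929
grasp_force: 0.0
```

```bash
cat >> h.py <<'E'
def pin(cam,q,n=2):
    r=imaging.pinpoint(cam,q); print(cam,q,[(np.round(d['xyz'],4).tolist(),round(d['confidence'],2)) for d in r][:n]); return r
def proj_wrist(o,P):
    C=imaging.get_calibration('wrist'); T=np.eye(4); T[:3,:3]=o['ee_rot']; T[:3,3]=o['tool_pos']
    X=np.linalg.inv(T@np.array(C['T_tool_cam']))@np.append(P,1); p=C['intrinsics']@X[:3]; return p[:2]/p[2]
def ray_wrist(o,uv,z):
    C=imaging.get_calibration('wrist'); T=np.eye(4); T[:3,:3]=o['ee_rot']; T[:3,3]=o['tool_pos']; T=T@np.array(C['T_tool_cam'])
    d=T[:3,:3]@np.linalg.inv(C['intrinsics'])@np.array([uv[0],uv[1],1]); return T[:3,3]+d*(z-T[2,3])/d[2]
E
python3 - <<'E'
from h import *
o=st(); save('wrist','w1'); print(imaging.get_calibration('wrist'))
for i in range(3): pin('wrist','cell_b'); save('wrist','w1')
print(proj_wrist(o,[.618,-.22,.05]))
E
```

```text
t 2.4 tcp [ 0.5817 -0.2554  0.1972] F [-0.2 -0.7  0.6] M [-0.1   0.04  0.02] op 0.0929 g 0.0 q [ 23.1  33.9  -2.3  84.2   1.4  62.  -48.9]
{'intrinsics': array([[325.71632724,   0.        , 251.05591007],
       [  0.        , 325.71632724, 192.52893576],
       [  0.        ,   0.        ,   1.        ]]), 'T_tool_cam': array([[ 1.23023665e-04, -9.67270732e-01, -2.53746560e-01,
         7.01392469e-02],
       [ 9.99999303e-01,  4.16873267e-04, -1.10427401e-03,
         8.89481810e-04],
       [ 1.17391208e-03, -2.53746247e-01,  9.67270109e-01,
        -1.86353932e-01],
       [ 0.00000000e+00,  0.00000000e+00,  0.00000000e+00,
         1.00000000e+00]])}
wrist cell_b [([0.6168, -0.2235, -0.0058], 0.82)]
wrist cell_b []
wrist cell_b [([0.6187, -0.2231, -0.0025], 0.83)]
[230.40943553 131.39266992]
```

View pics/w1.png

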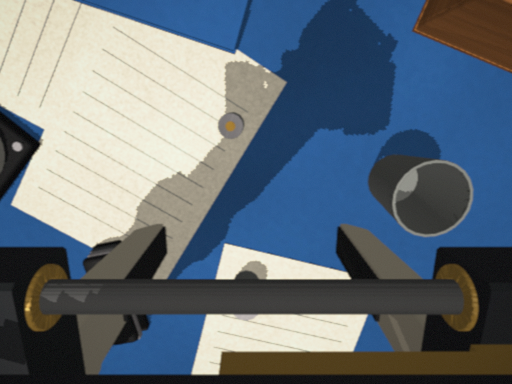

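The wrist view shows the cell's nub at about (231,126) with the pen cup clear at (430,195). I'll measure the nub's centre precisely.

```bash
cat >> h.py <<'E'
def nub(im,uv,r=25):
    x0,y0=int(uv[0])-r,int(uv[1])-r; c=im[max(y0,0):y0+2*r,max(x0,0):x0+2*r].astype(int)
    m=(c[...,0]-c[...,2]>50); y,x=np.nonzero(m); print('nub px',len(x)); return np.array([x.mean()+max(x0,0),y.mean()+max(y0,0)])
E
python3 - <<'E'
from h import *
o=st(); im=imaging.snapshot('wrist'); uv=nub(im,(231,126)); P=ray_wrist(o,uv,.05); print(uv,P, (P-o['tool_pos'])*100)
E
```

```text
t 2.75 tcp [ 0.5799 -0.2587  0.1977] F [ 0.1  0.1 -0.1] M [0.04 0.04 0.03] op 0.0928 g 0.0 q [ 23.3  33.8  -2.2  84.2   1.4  62.  -49. ]
nub px 78
[230.24358974 126.33333333] [ 0.62108708 -0.22177163  0.05      ] [  4.11574971   3.68806137 -14.77218952]
```

Emit:
servo_tool --plan '[[1,[4.1,3.7,0],[0,0,0]],[1,[4.1,3.7,-4],[0,0,0]],[1,[4.1,3.7,-9],[0,0,0]],[1,[4.1,3.7,-10],[0,0,0]],[1,[4.1,3.7,-10],[0,0,0]]]'

```text
t: 3.3
tool_pos: [0.6201, -0.2206, 0.0959]
ee_rot: [[0.938, 0.346, -0.004], [0.346, -0.938, 0.001], [-0.004, -0.003, -1.0]]
wrist_force: [0.2, -0.2, 0.0]
opening: 0.0932
grasp_force: 0.0
```

```bash
cat >> h.py <<'E'
def nom(p,yaw):
    a=np.radians(yaw); c,s=np.cos(a),np.sin(a); return dict(tool_pos=np.array(p),ee_rot=np.array([[c,s,0],[s,-c,0],[0,0,-1]]))
E
python3 - <<'E'
from h import *
o=nom([.6221,-.2196,.098],20.3)
print(proj_wrist(o,[.6223,-.2196,.05]))
for i in range(3):
    s=telemetry.get_obs(); print(np.round(s['tool_pos'],4))
    im=save('wrist','w2'); uv=nub(im,proj_wrist(o,[.6223,-.2196,.05]),40); print(uv,ray_wrist(o,uv,.05))
E
```

```text
[250.31479669 203.4520963 ]
[ 0.6201 -0.2206  0.0959]
nub px 138
[252.75362319 202.75362319] [ 0.62344495 -0.22112389  0.05      ]
[ 0.6219 -0.2213  0.0983]
nub px 134
[250.6641791  204.04477612] [ 0.62195075 -0.22000357  0.05      ]
[ 0.6231 -0.2216  0.0997]
nub px 131
[249.54961832 204.90839695] [ 0.62102378 -0.21945262  0.05      ]
```

View pics/w2.png

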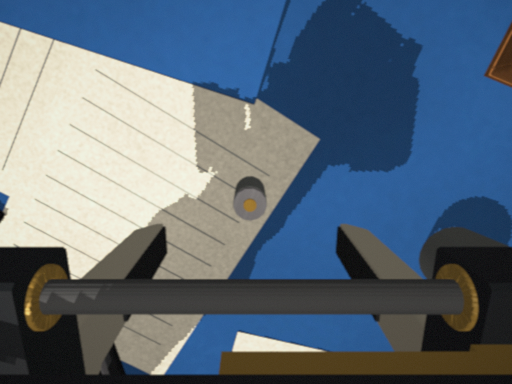

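The nub sits at (250,204), straddled by the fingers, so the tool is aligned with the cell.

Emit:
servo_tool --plan '[[1,[0,0,-4],[0,0,0]],[1,[0,0,-7.5],[0,0,0]],[1,[0,0,-7.5],[0,0,0]],[0,[0,0,-7.5],[0,0,0]],[0,[0,0,-7.5],[0,0,0]],[0,[0,0,-7.5],[0,0,0]],[0,[0,0,-7.5],[0,0,0]],[0,[0,0,-7.5],[0,0,0]],[0,[0,0,-7.5],[0,0,0]],[0,[0,0,-7.5],[0,0,0]]]' --newtons 20

```text
t: 4.45
tool_pos: [0.6217, -0.2203, 0.0226]
ee_rot: [[0.938, 0.347, 0.0], [0.347, -0.938, 0.0], [0.0, -0.0, -1.0]]
wrist_force: [-0.2, 0.4, 0.1]
opening: 0.0416
grasp_force: 0.0
```

Emit:
servo_tool --plan '[[0,[0,0,0],[0,0,0]],[0,[0,0,0],[0,0,0]],[0,[0,0,0],[0,0,0]],[0,[0,0,0],[0,0,0]],[0,[0,0,3],[0,0,0]],[0,[0,0,8],[0,0,0]],[0,[0,0,13],[0,0,0]],[0,[0,0,18],[0,0,0]],[0,[0,0,22.5],[0,0,0]]]'

```text
t: 5.35
tool_pos: [0.6217, -0.2202, 0.2502]
ee_rot: [[0.938, 0.347, 0.001], [0.347, -0.938, -0.0], [0.001, 0.001, -1.0]]
wrist_force: [0.7, -0.8, -0.4]
opening: 0.0251
grasp_force: 20.0
```

Emit:
servo_tool --plan '[[0,[-17.7,25.5,0],[0,0,0]],[0,[-17.7,25.5,0],[0,0,0]],[0,[-17.7,25.5,0],[0,0,0]],[0,[-17.7,25.5,0],[0,0,0]],[0,[-17.7,25.5,0],[0,0,0]],[0,[-17.7,25.5,0],[0,0,0]],[0,[-17.7,25.5,0],[0,0,0]],[0,[-17.7,25.5,0],[0,0,0]],[0,[-17.7,25.5,0],[0,0,0]],[0,[-17.7,25.5,0],[0,0,0]]]'

```text
t: 6.35
tool_pos: [0.4458, 0.0328, 0.2474]
ee_rot: [[0.939, 0.344, 0.0], [0.344, -0.939, -0.001], [0.0, 0.001, -1.0]]
wrist_force: [0.4, -0.4, -0.5]
opening: 0.0253
grasp_force: 20.0
```

Run:
```python
from h import *
o=nom([.4451,.0354,.248],20.3)
st()
print(proj_wrist(o,[.492,.053,.127]))
for i in range(3):
    im=save('wrist','w3'); s=telemetry.get_obs(); print(np.round(s['tool_pos'],4)); pin('wrist','lamp_mouth')
```

```text
t 6.35 tcp [0.4458 0.0328 0.2474] F [ 0.4 -0.4 -0.5] M [-0.    0.01  0.01] op 0.0253 g 20.0 q [ -2.1  14.2  -6.3 108.7   1.9  57.2 -79.1]
[250.2310733  129.40772287]
[0.4457 0.0329 0.2473]
wrist lamp_mouth [([0.4917, 0.0509, 0.1277], 0.9), ([0.4926, 0.0509, 0.1054], 0.53)]
[0.4454 0.0334 0.2473]
wrist lamp_mouth [([0.4932, 0.0519, 0.1274], 0.86), ([0.4261, 0.3191, -0.0036], 0.25)]
[0.4451 0.0339 0.2473]
wrist lamp_mouth [([0.4919, 0.0499, 0.1297], 0.92)]
```

View pics/w3.png

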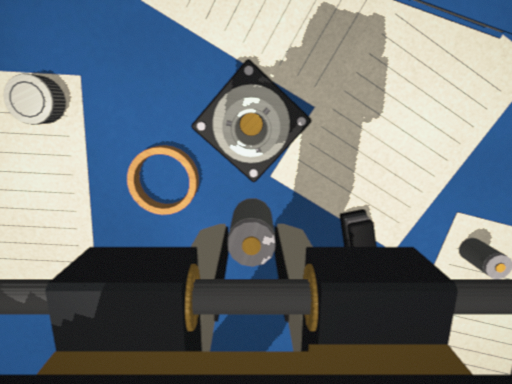

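The lamp mouth shows at about (251,124), the held cell's nub at (250,245), and the cap at (35,98). Next is a close crop to locate the mouth's rim.

Run:
```python
from h import *
im=cv2.imread('pics/w3.png'); o=nom([.4451,.0354,.248],20.3)
c=cv2.resize(im[85:165,205:295],None,fx=7,fy=7,interpolation=cv2.INTER_CUBIC)
cv2.imwrite('pics/c3.png',c)
a=np.linspace(0,6.283,60)
for P in ([.492,.053],[.492,.0515]): print([np.round(proj_wrist(o,[P[0],P[1],z]),1) for z in (.127,.034,.104)])
print('nub',ray_wrist(o,nub(im[:,:,::-1],(250,245),14),.276))
```

```text
[array([250.2, 129.4]), array([250.5, 124.3]), array([250.3, 127.9])]
[array([251.7, 130. ]), array([251.7, 124.7]), array([251.7, 128.4])]
nub px 273
nub [0.44518138 0.03472072 0.276     ]
```

View pics/c3.png

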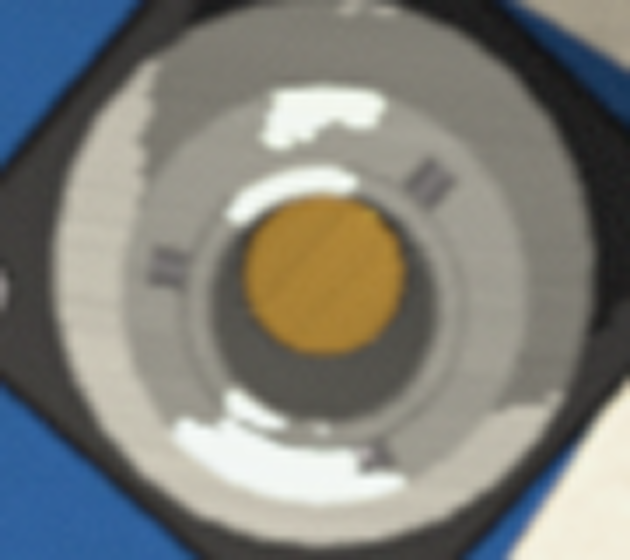

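Bore rim centre is at about (251.3,128.9) and the spring plate is concentric with it. The pins show at about 30°, 175° and 285° round the crop.

Run:
```python
from h import *
o=nom([.4451,.0354,.248],20.3)
L=ray_wrist(o,(251.3,128.9),.127); print(L,ray_wrist(o,(251.4,124.3),.034), (L-np.array([.4452,.0347,0]))*100)
for uv in [(205+430/7,85+182/7),(205+168/7,85+268/7),(205+380/7,85+458/7)]:
    d=ray_wrist(o,uv,.113)-L; print(np.degrees(np.arctan2(d[1],d[0])),np.hypot(*d[:2]))
st()
```

```text
[0.49277845 0.05222919 0.127     ] [0.49235881 0.05198987 0.034     ] [ 4.75784466  1.75291876 12.7       ]
-21.894921752907493 0.021541067922332582
98.66429143494254 0.02200590282326034
-139.81079017759566 0.02315830565512111
t 6.65 tcp [0.445  0.0342 0.2474] F [ 0.1  0.  -0.9] M [ 0.    0.03 -0.06] op 0.0252 g 20.0 q [ -2.2  14.2  -6.4 108.8   1.8  57.2 -79.1]
```

Emit:
servo_tool --plan '[[0,[4.75,1.75,0],[0,0,0]],[0,[4.75,1.75,-3],[0,0,0]],[0,[4.75,1.75,-7],[0,0,0]],[0,[4.75,1.75,-9],[0,0,0]],[0,[4.75,1.75,-9],[0,0,0]],[0,[4.75,1.75,-9],[0,0,0]],[0,[4.75,1.75,-9],[0,0,0]],[0,[4.75,1.75,-9],[0,0,0]]]'

```text
t: 7.45
tool_pos: [0.4934, 0.0523, 0.159]
ee_rot: [[0.938, 0.347, 0.003], [0.347, -0.938, 0.001], [0.003, 0.001, -1.0]]
wrist_force: [-0.1, 0.3, -1.0]
opening: 0.0253
grasp_force: 20.0
```

Emit:
servo_tool --plan '[[0,[0,0,-0.5],[0,0,0]],[0,[0,0,-1],[0,0,0]],[0,[0,0,-1.3],[0,0,0]],[0,[0,0,-1.3],[0,0,0]]]'

```text
t: 7.85
tool_pos: [0.4917, 0.0521, 0.1439]
ee_rot: [[0.938, 0.347, -0.001], [0.347, -0.938, -0.0], [-0.001, -0.0, -1.0]]
wrist_force: [0.2, 0.3, -0.9]
opening: 0.0248
grasp_force: 20.0
```

Emit:
servo_tool --plan '[[0,[0,0,-0.8],[0,0,0]],[0,[0,0,-0.8],[0,0,0]],[0,[0,0,-0.8],[0,0,0]]]'

```text
t: 8.15
tool_pos: [0.492, 0.0522, 0.1362]
ee_rot: [[0.938, 0.347, -0.001], [0.347, -0.938, -0.0], [-0.001, -0.0, -1.0]]
wrist_force: [0.6, 0.1, -0.8]
opening: 0.0252
grasp_force: 20.0
```

Emit:
servo_tool --plan '[[0.5,[0,0,0],[0,0,0]],[0.5,[0,0,0],[0,0,0]],[0.5,[0,0,0],[0,0,0]],[0.5,[0,0,4],[0,0,0]],[1,[0,0,9],[0,0,0]],[1,[4,5.8,9],[0,0,0]],[1,[14.1,20.4,9],[0,0,0]],[1,[14.1,20.4,9],[0,0,0]],[1,[14.1,20.4,9],[0,0,0]],[1,[14.1,20.4,9],[0,0,0]]]'

```text
t: 9.15
tool_pos: [0.6342, 0.2581, 0.2267]
ee_rot: [[0.938, 0.348, 0.001], [0.348, -0.938, 0.0], [0.001, -0.0, -1.0]]
wrist_force: [0.2, 0.1, -0.1]
opening: 0.0896
grasp_force: 0.0
```

Emit:
servo_tool --plan '[[1,[0,0,-5],[0,0,0]],[1,[0,0,-10],[0,0,0]],[1,[0,0,-12.9],[0,0,0]],[1,[0,0,-12.9],[0,0,0]],[1,[0,0,-12.9],[0,0,0]],[1,[0,0,-12.9],[0,0,0]]]'

```text
t: 9.75
tool_pos: [0.6351, 0.2571, 0.1005]
ee_rot: [[0.938, 0.347, 0.005], [0.347, -0.938, 0.002], [0.005, -0.001, -1.0]]
wrist_force: [0.6, 0.0, -0.3]
opening: 0.0931
grasp_force: 0.0
```

Run:
```python
from h import *
o=nom([.6336,.2569,.098],20.3)
u0=proj_wrist(o,[.634,.257,.05]); print(u0)
for i in range(3):
    im=save('wrist','w4'); st(); uv=nub(im,u0,40); print(uv,ray_wrist(o,uv,.05))
pin('wrist','cell_b')
im=save('top','t4'); pin('top','cell_b')
```

```text
[250.28655494 203.1592777 ]
t 9.8 tcp [0.6352 0.257  0.1007] F [-0.3 -0.4  0.5] M [ 0.06 -0.01 -0.02] op 0.093 g 0.0 q [-20.3  43.6  -6.6  81.6   5.6  54.8 -98. ]
nub px 147
[256.23809524 204.21088435] [0.63477984 0.25252395 0.05      ]
t 9.85 tcp [0.6349 0.2569 0.1004] F [-0.   0.2  0.3] M [-0.   -0.01  0.01] op 0.0927 g 0.0 q [-20.3  43.6  -6.6  81.6   5.6  54.8 -98. ]
nub px 144
[256.21527778 204.125     ] [0.63483727 0.25256376 0.05      ]
t 9.9 tcp [0.6346 0.2568 0.1001] F [-0.1  0.3  0.8] M [ 0.   -0.02 -0.03] op 0.0931 g 0.0 q [-20.3  43.6  -6.6  81.6   5.6  54.8 -98. ]
nub px 141
[256.08510638 203.91489362] [0.63495808 0.25271334 0.05      ]
wrist cell_b [([0.6371, 0.2529, -0.0002], 0.81)]
top cell_b [([0.6366, 0.2549, 0.0047], 0.63), ([0.496, 0.0444, 0.0355], 0.61)]
```

Emit:
servo_tool --plan '[[1,[0.2,-0.4,-4],[0,0,0]],[1,[0.2,-0.4,-7.5],[0,0,0]],[0.2,[0.2,-0.4,-7.5],[0,0,0]],[0,[0.2,-0.4,-7.5],[0,0,0]],[0,[0.2,-0.4,-7.5],[0,0,0]],[0,[0.2,-0.4,-7.5],[0,0,0]],[0,[0.2,-0.4,-7.5],[0,0,0]],[0,[0.2,-0.4,-7.5],[0,0,0]],[0,[0.2,-0.4,-7.5],[0,0,0]],[0,[0.2,-0.4,-7.5],[0,0,0]]]'

```text
t: 11.05
tool_pos: [0.6353, 0.2522, 0.0227]
ee_rot: [[0.938, 0.347, 0.0], [0.347, -0.938, 0.0], [0.0, -0.0, -1.0]]
wrist_force: [-0.3, 0.1, 0.6]
opening: 0.0337
grasp_force: 0.0
```

Emit:
servo_tool --plan '[[0,[0,0,0],[0,0,0]],[0,[0,0,0],[0,0,0]],[0,[0,0,0],[0,0,0]],[0,[0,0,0],[0,0,0]],[0,[0,0,3],[0,0,0]],[0,[0,0,8],[0,0,0]],[0,[0,0,13],[0,0,0]],[0,[0,0,18],[0,0,0]],[0,[0,0,22.5],[0,0,0]]]'

```text
t: 11.95
tool_pos: [0.6352, 0.2522, 0.2502]
ee_rot: [[0.938, 0.347, 0.001], [0.347, -0.938, 0.001], [0.001, -0.0, -1.0]]
wrist_force: [0.8, 1.2, -1.5]
opening: 0.0252
grasp_force: 20.0
```

Emit:
servo_tool --plan '[[0,[-19,-21.7,0],[0,0,0]],[0,[-19,-21.7,0],[0,0,0]],[0,[-19,-21.7,0],[0,0,0]],[0,[-19,-21.7,0],[0,0,0]],[0,[-19,-21.7,0],[0,0,0]],[0,[-19,-21.7,0],[0,0,0]],[0,[-19,-21.7,0],[0,0,0]],[0,[-19,-21.7,0],[0,0,0]],[0,[-19,-21.7,0],[0,0,0]],[0,[-19,-21.7,0],[0,0,0]]]'

```text
t: 12.95
tool_pos: [0.446, 0.0365, 0.2474]
ee_rot: [[0.937, 0.35, 0.0], [0.35, -0.937, 0.001], [0.0, -0.001, -1.0]]
wrist_force: [-0.9, 0.4, -0.1]
opening: 0.0249
grasp_force: 20.0
```

Run:
```python
from h import *
o=nom([.4456,.0359,.248],20.3)
im=save('wrist','w5'); st()
print('nub',ray_wrist(o,nub(im,(250,245),14),.276))
uv=nub(im,(251,126),12); print(uv,ray_wrist(o,uv,.084))
cv2.imwrite('pics/c5.png',cv2.resize(im[80:280,180:320,::-1],None,fx=3,fy=3))
```

```text
t 13.0 tcp [0.4459 0.0364 0.2473] F [-0.4  0.   0.4] M [0.02 0.06 0.01] op 0.0249 g 20.0 q [ -2.1  14.3  -6.7 108.6   1.9  57.2 -79.3]
nub px 274
nub [0.44696134 0.03557743 0.276     ]
nub px 97
[253.21649485 126.55670103] [0.49368502 0.05074198 0.084     ]
```

View pics/c5.png

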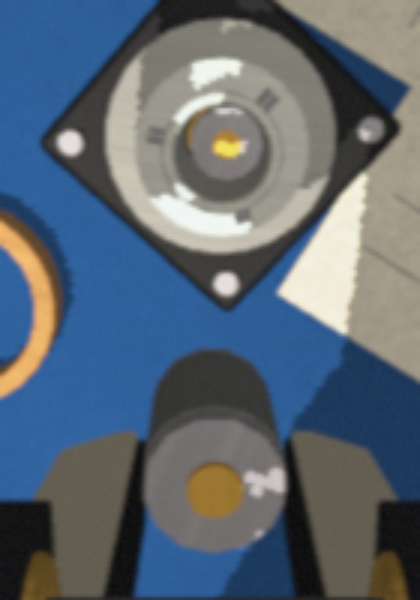

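The first cell is standing in the bore, nub up, with the second held at (252,244). Since the arm sways slightly while settling, I'll re-measure the mouth relative to the held nub.

Run:
```python
from h import *
o=nom([.4456,.0359,.248],20.3)
def circ(im):
    g=cv2.resize(cv2.cvtColor(im[75:180,190:315],cv2.COLOR_RGB2GRAY),None,fx=4,fy=4,interpolation=cv2.INTER_CUBIC)
    for r0,r1,n in ((58,72,'bore'),(72,92,'tube'),(140,165,'head')):
        c=cv2.HoughCircles(cv2.GaussianBlur(g,(5,5),0),cv2.HOUGH_GRADIENT,1,400,param1=80,param2=15,minRadius=r0,maxRadius=r1)
        if c is not None: x,y,r=c[0,0]; print(n,(x+.5)/4+190-.5,(y+.5)/4+75-.5,r/4)
print('old'); circ(cv2.imread('pics/w3.png')[:,:,::-1])
for i in range(4):
    im=save('wrist','w6'); s=telemetry.get_obs(); print(np.round(s['tool_pos'],4)); print(nub(im,(250,245),14)); circ(im)
```

```text
old
bore 250.5 128.75 16.475
tube 250.25 126.75 18.425
head 251.0 123.0 38.975
[0.4458 0.0362 0.2473]
nub px 273
[251.17216117 243.1978022 ]
bore 254.0 130.5 16.7
tube 253.0 132.25 18.325
head 253.0 124.25 38.525
[0.4457 0.0361 0.2473]
nub px 275
[251.17090909 243.13090909]
bore 253.0 129.5 16.725
tube 252.5 128.25 18.175
head 252.75 124.5 38.95
[0.4455 0.0359 0.2473]
nub px 274
[251.17518248 243.16423358]
bore 251.75 129.5 17.55
tube 252.0 128.25 18.175
head 252.75 124.25 38.925
[0.4454 0.0357 0.2473]
nub px 274
[251.17518248 243.16423358]
bore 253.25 129.25 16.15
tube 251.0 129.75 18.225
head 253.0 124.0 38.975
```

Run:
```python
from h import *
o=nom([.4456,.0359,.248],20.3)
L=ray_wrist(o,(252.8,129.6),.127); N=ray_wrist(o,(251.17,243.15),.276); print(L,N,(L-N)*100)
```

```text
[0.49316149 0.05120052 0.127     ] [0.44696905 0.03558342 0.276     ] [  4.6192439    1.56171026 -14.9       ]
```

Emit:
servo_tool --plan '[[0,[4.6,1.55,0],[0,0,0]],[0,[4.6,1.55,-3],[0,0,0]],[0,[4.6,1.55,-7],[0,0,0]],[0,[4.6,1.55,-9],[0,0,0]],[0,[4.6,1.55,-9],[0,0,0]],[0,[4.6,1.55,-9],[0,0,0]],[0,[4.6,1.55,-9],[0,0,0]],[0,[4.6,1.55,-9],[0,0,0]],[0,[4.6,1.55,-9],[0,0,0]]]'

```text
t: 14.1
tool_pos: [0.4919, 0.0508, 0.1586]
ee_rot: [[0.938, 0.347, 0.002], [0.347, -0.938, 0.0], [0.002, 0.001, -1.0]]
wrist_force: [1.3, 0.0, -1.0]
opening: 0.0252
grasp_force: 20.0
```

Emit:
servo_tool --plan '[[0,[0,0,-0.5],[0,0,0]],[0,[0,0,-1],[0,0,0]],[0,[0,0,-1.5],[0,0,0]],[0,[0,0,-1.5],[0,0,0]]]'

```text
t: 14.5
tool_pos: [0.4905, 0.0506, 0.1416]
ee_rot: [[0.938, 0.348, -0.002], [0.348, -0.938, -0.0], [-0.002, -0.001, -1.0]]
wrist_force: [0.3, 0.0, -0.9]
opening: 0.0251
grasp_force: 20.0
```

Emit:
servo_tool --plan '[[0,[0,0,-0.5],[0,0,0]],[0,[0,0,-0.5],[0,0,0]],[0,[0,0,-0.5],[0,0,0]]]'

```text
t: 14.8
tool_pos: [0.4912, 0.0507, 0.1374]
ee_rot: [[0.938, 0.347, -0.0], [0.347, -0.938, 0.0], [-0.0, -0.0, -1.0]]
wrist_force: [-0.3, -0.6, -0.1]
opening: 0.0254
grasp_force: 20.0
```

Emit:
servo_tool --plan '[[0.5,[0,0,0],[0,0,0]],[0.5,[0,0,0],[0,0,0]],[0.5,[0,0,0],[0,0,0]],[0.5,[0,0,2],[0,0,0]],[1,[0,0,7],[0,0,0]],[1,[-2,4,9],[0,0,0]],[1,[-6.4,25.7,9],[0,0,0]],[1,[-6.4,25.7,9],[0,0,0]],[1,[-6.4,25.7,9],[0,0,0]],[1,[-6.4,25.7,9],[0,0,0]]]'

```text
t: 15.8
tool_pos: [0.431, 0.2885, 0.228]
ee_rot: [[0.938, 0.347, 0.001], [0.347, -0.938, 0.0], [0.001, -0.0, -1.0]]
wrist_force: [1.3, 0.2, 0.5]
opening: 0.0899
grasp_force: 0.0
```

Emit:
servo_tool --plan '[[1,[0,0,-5],[0,0,0]],[1,[0,0,-10],[0,0,0]],[1,[0,0,-13],[0,0,0]],[1,[0,0,-13],[0,0,0]],[1,[0,0,-13],[0,0,0]],[1,[0,0,-13],[0,0,0]]]'

```text
t: 16.4
tool_pos: [0.433, 0.2878, 0.0996]
ee_rot: [[0.938, 0.347, 0.004], [0.347, -0.938, 0.003], [0.004, -0.001, -1.0]]
wrist_force: [0.1, -0.2, 0.3]
opening: 0.0931
grasp_force: 0.0
```

Run:
```python
from h import *
for i in range(6): imaging.snapshot('wrist')
s=st(); o=nom([.4276,.3084,.098],20.3)
print(proj_wrist(o,[.4275,.3085,.032]))
im=save('wrist','w7'); pin('wrist','cap'); 
c=cv2.HoughCircles(cv2.GaussianBlur(cv2.cvtColor(im,cv2.COLOR_RGB2GRAY),(5,5),0),cv2.HOUGH_GRADIENT,1,60,param1=100,param2=20,minRadius=30,maxRadius=52)
for x in c[0][:4]: print(x,ray_wrist(o,x[:2],.032))
t=save('top','t7'); pin('top','cell_a',4)
cv2.imwrite('pics/m7.png',np.hstack([im,cv2.resize(t[196:256,200:280],(512,384))])[:,:,::-1][:, 100:900])
```

```text
t 16.7 tcp [0.432  0.287  0.0985] F [ 0.1  0.1 -0.1] M [ 0.05 -0.   -0.01] op 0.093 g 0.0 q [ -29.6   31.2   -9.4  109.8    7.7   39.4 -113.4]
[250.14827558 197.33467112]
wrist cap [([0.4296, 0.3183, -0.0029], 0.67)]
[223.5 187.5  36.1] [0.42775489 0.33125823 0.032     ]
[427.5 305.5  50.3] [0.3890168  0.12782244 0.032     ]
[ 73.5 306.5  49.2] [0.27954159 0.42006307 0.032     ]
top cell_a [([0.4917, 0.0554, -0.0029], 0.74), ([0.4949, 0.0495, 0.0879], 0.43)]
```

View pics/m7.png

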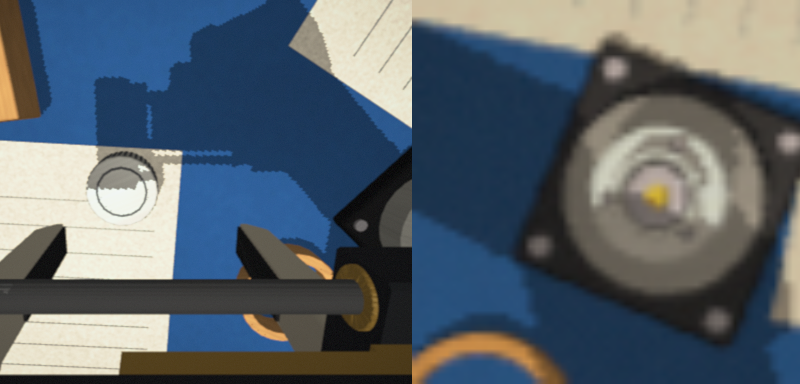

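The cap's top is at (223,187) in the wrist image, about 23 mm off in y because the last move ended short. In the top view both cells are in, with the upper nub visible at the mouth.

Emit:
servo_tool --plan '[[1,[0,2.3,0],[0,0,0]],[1,[0,2.3,0],[0,0,0]],[1,[0,2.3,0],[0,0,0]],[1,[0,2.3,0],[0,0,0]],[1,[0,2.3,0],[0,0,0]]]'

```text
t: 17.4
tool_pos: [0.4316, 0.3085, 0.0974]
ee_rot: [[0.938, 0.346, -0.0], [0.346, -0.938, -0.001], [-0.001, 0.001, -1.0]]
wrist_force: [0.2, 0.2, -0.0]
opening: 0.0931
grasp_force: 0.0
```

Run:
```python
from h import *
for i in range(4): im=imaging.snapshot('wrist')
s=st(); o=nom(s['tool_pos'],20.3)
c=cv2.HoughCircles(cv2.GaussianBlur(cv2.cvtColor(im,cv2.COLOR_RGB2GRAY),(5,5),0)[120:260,150:350],cv2.HOUGH_GRADIENT,1,60,param1=100,param2=20,minRadius=30,maxRadius=52)
for x in c[0][:2]: print(x,(ray_wrist(o,x[:2]+[150,120],.032)-s['tool_pos'])*100)
```

```text
t 17.6 tcp [0.4316 0.3093 0.0976] F [ 0.6 -1.3 -0.1] M [0.01 0.   0.01] op 0.0926 g 0.0 q [ -31.8   32.2   -9.3  107.8    7.6   40.5 -115.2]
[97.5 74.5 35. ] [ 0.14896744  0.29464668 -6.55635702]
```

Emit:
servo_tool --plan '[[1,[0.15,0.3,-3],[0,0,0]],[1,[0.15,0.3,-7],[0,0,0]],[1,[0.15,0.3,-8.9],[0,0,0]],[1,[0.15,0.3,-8.9],[0,0,0]],[0,[0.15,0.3,-8.9],[0,0,0]],[0,[0.15,0.3,-8.9],[0,0,0]],[0,[0.15,0.3,-8.9],[0,0,0]],[0,[0.15,0.3,-8.9],[0,0,0]],[0,[0.15,0.3,-8.9],[0,0,0]],[0,[0.15,0.3,-8.9],[0,0,0]]]' --newtons 40

```text
t: 18.6
tool_pos: [0.4334, 0.313, 0.0092]
ee_rot: [[0.938, 0.347, 0.001], [0.347, -0.938, 0.001], [0.001, -0.0, -1.0]]
wrist_force: [0.0, -0.4, 3.2]
opening: 0.0548
grasp_force: 40.0
```

Emit:
servo_tool --plan '[[0,[0,0,0],[0,0,0]],[0,[0,0,0],[0,0,0]],[0,[0,0,4],[0,0,0]],[0,[0,0,9],[0,0,0]],[0,[0,0,14],[0,0,0]],[0,[0,0,19],[0,0,0]],[0,[0,0,24],[0,0,0]],[0,[0,0,24],[0,0,0]],[0,[0,0,24],[0,0,0]]]'

```text
t: 19.5
tool_pos: [0.4329, 0.3126, 0.2489]
ee_rot: [[0.938, 0.347, 0.001], [0.347, -0.938, 0.001], [0.001, -0.0, -1.0]]
wrist_force: [0.0, -0.0, -2.3]
opening: 0.0545
grasp_force: 40.0
```

Run:
```python
from h import *
im=save('wrist','w8'); s=st()
o=nom(s['tool_pos'],20.3); print(proj_wrist(o,s['tool_pos']+[0,0,.023]))
cv2.imwrite('pics/c8.png',cv2.resize(im[150:330,130:370,::-1],None,fx=3,fy=3))
```

```text
t 19.55 tcp [0.4321 0.3119 0.2473] F [-0.5  0.5 -1.2] M [-0.03  0.01 -0.01] op 0.0545 g 40.0 q [ -30.5   22.4  -11.2   96.3    4.8   61.9 -112.7]
[249.74952359 241.42957489]
```

View pics/c8.png

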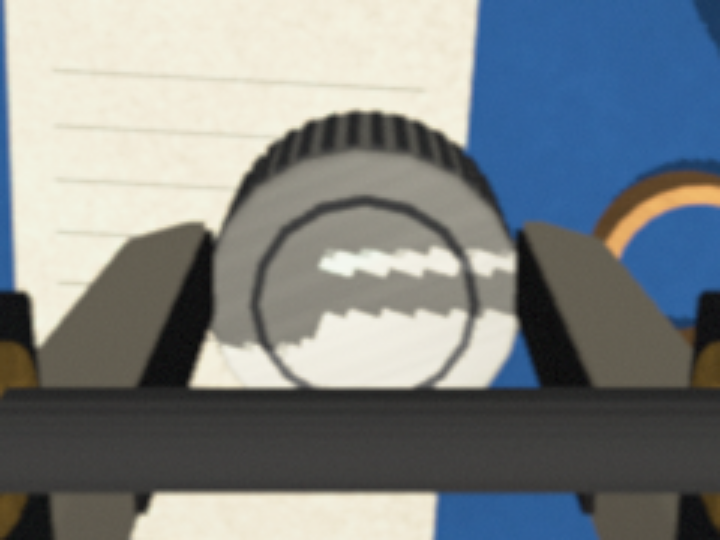

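The held cap's top is centred at about (251.7,250.5), roughly 4 mm behind the grasp centre along tool x, and it sits level. Now to the hover behind the lamp to measure both in one image.

Emit:
servo_tool --plan '[[0,[1.3,-27.6,0],[0,0,0]],[0,[1.3,-27.6,0],[0,0,0]],[0,[1.3,-27.6,0],[0,0,0]],[0,[1.3,-27.6,0],[0,0,0]],[0,[1.3,-27.6,0],[0,0,0]],[0,[1.3,-27.6,0],[0,0,0]],[0,[1.3,-27.6,0],[0,0,0]],[0,[1.3,-27.6,0],[0,0,0]],[0,[1.3,-27.6,0],[0,0,0]],[0,[1.3,-27.6,0],[0,0,0]]]'

```text
t: 20.55
tool_pos: [0.4456, 0.0385, 0.2479]
ee_rot: [[0.936, 0.351, -0.001], [0.351, -0.936, 0.001], [-0.001, -0.001, -1.0]]
wrist_force: [0.4, -0.2, -1.6]
opening: 0.0543
grasp_force: 40.0
```

Run:
```python
from h import *
for i in range(6): imaging.snapshot('wrist')
s=st(); im=save('wrist','w9'); s2=telemetry.get_obs()['tool_pos']; p=(s['tool_pos']+s2)/2; print(p)
o=nom(p,20.3)
G=cv2.GaussianBlur(cv2.resize(cv2.cvtColor(im,cv2.COLOR_RGB2GRAY),None,fx=4,fy=4,interpolation=cv2.INTER_CUBIC),(5,5),0)
def h(r0,r1,x0,x1,y0,y1,n):
    c=cv2.HoughCircles(G[4*y0:4*y1,4*x0:4*x1],cv2.HOUGH_GRADIENT,1,400,param1=80,param2=15,minRadius=r0*4,maxRadius=r1*4)
    x,y,r=c[0,0]; r=((x+.5)/4+x0-.5,(y+.5)/4+y0-.5,r/4); print(n,np.round(r,2)); return np.array(r[:2])
B=h(15,18,190,315,75,180,'bore'); T=h(18,22,190,315,75,180,'tube'); H=h(35,41,190,315,75,180,'head')
C=h(47,53,170,330,150,330,'cap'); R=h(34,40,170,330,150,330,'ring')
print('head',ray_wrist(o,H,.046),'bore',ray_wrist(o,B,.127)); print('cap-tcp',ray_wrist(o,C,p[2]+.023)-p,ray_wrist(o,R,p[2]+.023)-p)
cv2.imwrite('pics/c9.png',cv2.resize(im[70:290,150:350,::-1],None,fx=2.7,fy=2.7,interpolation=cv2.INTER_CUBIC))
```

```text
t 20.85 tcp [0.446  0.0371 0.2486] F [-0.6  0.1 -0.4] M [-0.03  0.01 -0.02] op 0.054 g 40.0 q [ -3.   14.2  -5.8 108.5   1.7  57.4 -79.1]
[0.44597739 0.03705029 0.24857424]
bore [254.   130.75  16.6 ]
tube [251.   130.25  18.98]
head [253.   124.75  39.03]
cap [252.25 250.25  51.48]
ring [250.75 253.75  35.32]
head [0.49393867 0.05190131 0.046     ] bore [0.49290436 0.05092092 0.127     ]
cap-tcp [-0.00437276 -0.0030634   0.023     ] [-0.00659743 -0.00301641  0.023     ]
```

View pics/c9.png

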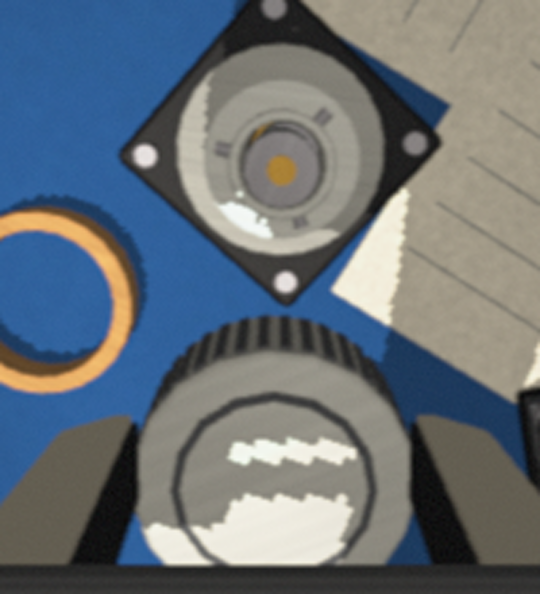

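Lamp mouth is around (253.5,130.5), and the cap at (251.5,250.5) is level. I'll move over the mouth and lower in steps.

Emit:
servo_tool --plan '[[0,[5.2,1.7,0],[0,0,0]],[0,[5.2,1.7,-4],[0,0,0]],[0,[5.2,1.7,-8],[0,0,0]],[0,[5.2,1.7,-9.3],[0,0,0]],[0,[5.2,1.7,-9.3],[0,0,0]],[0,[5.2,1.7,-9.3],[0,0,0]],[0,[5.2,1.7,-9.3],[0,0,0]],[0,[5.2,1.7,-9.3],[0,0,0]],[0,[5.2,1.7,-9.3],[0,0,0]]]'

```text
t: 21.8
tool_pos: [0.4986, 0.0538, 0.1565]
ee_rot: [[0.938, 0.347, 0.002], [0.347, -0.938, 0.0], [0.002, 0.0, -1.0]]
wrist_force: [0.4, -0.6, -1.1]
opening: 0.0544
grasp_force: 40.0
```

Emit:
servo_tool --plan '[[0,[0,0,-0.5],[0,0,0]],[0,[0,0,-1.0],[0,0,0]],[0,[0,0,-1.5],[0,0,0]],[0,[0,0,-2.0],[0,0,0]],[0,[0,0,-2.2],[0,0,0]],[0,[0,0,-2.2],[0,0,0]]]'

```text
t: 22.4
tool_pos: [0.4977, 0.0537, 0.133]
ee_rot: [[0.938, 0.348, -0.001], [0.348, -0.938, -0.0], [-0.001, -0.0, -1.0]]
wrist_force: [-0.5, -0.6, -1.1]
opening: 0.0543
grasp_force: 40.0
```

Emit:
servo_tool --plan '[[0,[0,0,-0.4],[0,0,0]],[0,[0,0,-0.8],[0,0,0]],[0,[0,0,-1.1],[0,0,0]],[0,[0,0,-1.1],[0,0,0]],[0,[0,0,-1.1],[0,0,0]]]'

```text
t: 22.9
tool_pos: [0.4982, 0.0538, 0.1229]
ee_rot: [[0.938, 0.347, 0.001], [0.347, -0.938, 0.0], [0.001, 0.0, -1.0]]
wrist_force: [-0.9, -0.8, 2.7]
opening: 0.0543
grasp_force: 40.0
```

The cap is resting on the pins. I'll turn about the lamp's axis with light downward pressure, compensating for the cap's offset in the grip.

Emit:
servo_tool --plan '[[0,[0,0,-0.3],[0,0,0]],[0,[-0.02,0.03,-0.3],[0,0,4]],[0,[-0.04,0.06,-0.3],[0,0,8]],[0,[-0.07,0.09,-0.3],[0,0,12]],[0,[-0.1,0.12,-0.3],[0,0,16]],[0,[-0.13,0.14,-0.3],[0,0,20]],[0,[-0.15,0.16,-0.3],[0,0,24]],[0,[-0.15,0.16,-0.3],[0,0,24]]]'

```text
t: 23.7
tool_pos: [0.4963, 0.0552, 0.1192]
ee_rot: [[0.715, 0.699, -0.0], [0.699, -0.715, 0.0], [-0.0, -0.0, -1.0]]
wrist_force: [-0.4, 0.1, -0.7]
opening: 0.0544
grasp_force: 40.0
```

It dropped below pin height with no load left, so the keyways have engaged. Pushing home now.

Emit:
servo_tool --plan '[[0,[0,0,-0.3],[0,0,0]],[0,[0,0,-0.6],[0,0,0]],[0,[0,0,-0.8],[0,0,0]],[0,[0,0,-0.8],[0,0,0]]]'

```text
t: 24.1
tool_pos: [0.4968, 0.0552, 0.113]
ee_rot: [[0.716, 0.698, 0.001], [0.698, -0.716, -0.001], [0.0, 0.001, -1.0]]
wrist_force: [-2.3, -0.7, 12.2]
opening: 0.0548
grasp_force: 40.0
```

```bash
python3 -c "
from h import *
st()"
```

```text
t 24.1 tcp [0.4968 0.0552 0.113 ] F [-2.3 -0.7 12.2] M [-0.2   0.71 -0.01] op 0.0548 g 40.0 q [ -0.6  28.9 -12.  111.7   9.   40.3 -63.7]
```

Emit:
servo_tool --plan '[[0,[0,0,0],[0,0,0]],[0,[0,0,-0.2],[0,0,0]],[0,[0,0,-0.4],[0,0,0]],[0,[0,0,-0.4],[0,0,0]],[0,[0,0,-0.4],[0,0,0]],[0,[0,0,-0.4],[0,0,0]],[0,[0,0,-0.4],[0,0,0]]]' --newtons 55

```text
t: 24.8
tool_pos: [0.4969, 0.0553, 0.1126]
ee_rot: [[0.716, 0.698, 0.003], [0.698, -0.716, -0.001], [0.001, 0.003, -1.0]]
wrist_force: [-9.8, -2.7, 37.1]
opening: 0.0542
grasp_force: 55.0
```

Run:
```python
from h import *
for c in ('scene','top'):
    save(c,'f'+c); pin(c,'cap'); pin(c,'lamp_seat')
for i in range(6): save('wrist','w10')
st(); pin('wrist','cap')
im=cv2.imread('pics/fscene.png'); cv2.imwrite('pics/cf.png',cv2.resize(im[130:240,200:330],None,fx=5,fy=5,interpolation=cv2.INTER_CUBIC))
```

```text
scene cap [([0.4955, 0.0511, 0.1043], 0.8)]
scene lamp_seat [([0.4888, 0.0513, 0.0999], 0.64)]
top cap [([0.4348, -0.3104, 0.0012], 0.68)]
top lamp_seat []
t 25.4 tcp [0.497  0.0553 0.1126] F [-8.  -2.2 36.9] M [-0.36  2.4  -0.02] op 0.0541 g 55.0 q [ -0.7  28.9 -11.9 111.8   9.1  40.1 -63.9]
wrist cap [([0.4909, 0.0564, 0.1019], 0.68)]
```

View pics/cf.png

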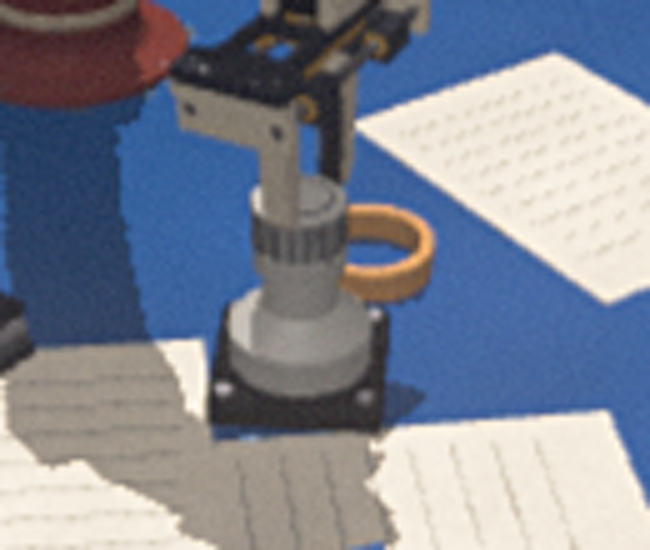

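The crop shows the cap level, with its knurled skirt directly on the shoulder at about (300,260). The hard stop (z steady at 0.1126 with 37 N) confirms it is home. I'll ease the push slightly and hand in.

Emit:
servo_tool --plan '[[0,[0,0,0.15],[0,0,0]],[0,[0,0,0.15],[0,0,0]],[0,[0,0,0.15],[0,0,0]],[0,[0,0,0.15],[0,0,0]]]'

```text
t: 25.85
tool_pos: [0.4969, 0.0552, 0.1127]
ee_rot: [[0.716, 0.698, 0.002], [0.698, -0.716, -0.001], [0.001, 0.002, -1.0]]
wrist_force: [-6.5, -1.7, 27.8]
opening: 0.0537
grasp_force: 55.0
```

Run:
```python
from h import *
o=st()
if o['wrist_force'][2]>14 and o['tool_pos'][2]<.1138: print(hand_in())
```

```text
t 25.85 tcp [0.4969 0.0552 0.1127] F [-6.5 -1.7 27.8] M [-0.31  1.74 -0.04] op 0.0537 g 55.0 q [ -0.7  28.8 -12.  111.8   9.   40.1 -63.8]
the job is handed in; nothing more can be done
None
```

Both cells are in the lamp nub up, and the cap is keyed over the pins, pushed down flush on the shoulder and still gripped; I handed the job in at about 26 s, and it returned no verdict.

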